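Show a data drive's label to the inspection camera

ROBOT

A 6-joint arm with a two-finger parallel gripper is mounted at the origin on the work surface. World frame = base frame: x ahead of the robot, y to its left, z up, the work surface at z = 0. Lengths are in mm, angles in rad, forces in N, time in s.
With the tool pointing down it reaches from about 350 to 875 mm from the base axis. Payload 4.2 kg.
Tool frame: the origin (TCP) lies midway between the tips of the shut fingers; the grasp point (between the pads) lies 19 mm behind it (arm.hold_point_z is the distance from the TCP to the grasp point, in mm); z points along the fingers, y is the line along which they close (so a half turn about z gives the same grasp; the last joint's range is limited). The gripper opens to 85 mm and grips with 20 to 120 N. Pads are 22 mm wide; open, the fingers measure 114 mm over their backs; the gripper's body (76 mm by 85 mm) begins 54 mm behind the grasp point. The pads swing forward as they close: fully open they stand 13 mm farther back than shut.
Start: joints at [-0.928, 0.385, 0.008, 0, -1.194, -0.259], TCP at [234.043, -579.503, 231.312] pointing down, gripper open.
Joint ranges: [-3.14, 3.14], [-1.21, 2.06], [-1.07, 1.41], [-3.16, 2.05], [-2.99, -0.16], [-3.1, 3.1]. Speed limits (rad/s): [2.79, 2.79, 3.14, 3.14, 3.14, 3.14].

INTERFACE

Orientations are given as a unit quaternion [x, y, z, w].
In Python, from bench import arm, vision gives the robot as it stands. The module is installed in compiled form; this text tells all that it offers.
- The arm moves only by the tool servo_tool, never from a script. Its argument "plan" is a list of rows, each a list of 7 numbers: the shift along the world's x, y, z each as a share of 300 mm, from -1 to 1, then the turn, a rotation vector about the world's x, y, z each as a share of 2 rad, from -1 to 1, then the opening, from 0 (shut) to 1 (fully open). A call has 1 to 20 rows; each row shifts and turns the commanded pose from where the row before left it; what a row does not reach is not made up. A row lasts 1/8 s, in which the tool goes at most 62.5 mm and 10.7 degrees, less where a joint would pass 70% of its speed; a pose out of reach is approached as far as the arm can. A call with a number of a shift or a turn outside -1 to 1 is refused whole. A call with a gripper value outside its range is refused whole. The fingers move at their own pace and stop on an object; the grip force is fixed at half the most. Time passes only in rows, so rows that do not move let the fingers close. It gives the time, the measured TCP pose, the force, the opening and the grip force at its end, in the units of the state.
- arm.read_state(): the state, without advancing time (a new reading comes with each control period).
- vision.get_image(name): name is "scene" or "top"; returns a dict with "image" (400x640x3 uint8, red, green, blue), "z_map" (400x640 float32, mm along the optical axis (not along the pixel's ray), 0 where there is no reading), "K" (3x3 intrinsics, pixels), "D" ([k1, k2, p1, p2, k3] as OpenCV has them; the pictures are not rectified), "world_to_cam" (4x4, takes a point from world to camera coordinates). Camera axes: x right, y down, z forward; pixel columns grow to the right and rows downward; lengths in mm; the calibration is good to about 2 mm. A picture is of the moment at which its call begins.
- arm.job_done(): hands the job in; it is judged then, once.
The state is a dict: "clock": time; "joints": joint angles; "joint_vel": joint speeds; "joint_efforts": joint torques, N m; "position": TCP position; "ee_rot": TCP orientation; "contact_force": force on the tool from outside, world axes, zero at the start; "wrist_torque": the same for the moment, N m; "gripper_width": finger opening in mm; "grasp_force": force on a finger pad.
Only numpy, scipy, OpenCV 4.12 (cv2) and the standard library are available. Lean on these libraries where they do the work, as an engineer would, in place of code of your own. Each camera call takes 0.05 s, during which the arm holds its last target. There are 200 camera calls.

TASK

Before this old server goes to the shredder its hard drive has to be logged: swing the blue-tabbed retaining latch fully open until you feel its stop, then lift the drive straight out of its bay and show its bar-code label to the inspection camera, centred in front of the lens with the label about 18 cm from the glass, square to the lens and level in the picture, the same way up as it stood. Finish while still holding the drive there, still and free in the air in the gripper alone, with the latch left open. Do not disturb the camera or the other things on the bench.

Things in the scene. Friction and masses are not known exactly. Their poses are not given: they have to be found in the camera images.
- drive: the hard drive: an aluminium block 15 (x) x 100 (y) x 70 (z) mm, about 0.2 kg, standing upright on a long edge in the server's drive bay; origin at the centre of its underside, z up its height, y along its length, +x out of the face with the white bar-code label (which, in the bay, looks away from the robot, give or take the server's turn)
- drive_label (a point): centre of the white label, 80 x 40 mm, on the drive's +x face, 24 mm above the drive's underside; axes as the drive's. The upper 26 mm of the drive carry no label and are the place to take hold
- server: opened voicemail server, fixed to the bench: a sheet-steel tray 240 (x) x 320 (y) mm with walls 65 mm high; origin at the centre of its underside, x and y along its sides. What is inside (boards, memory, power supply, fan) stays below 54 mm, except the drive in its bay and the latch; round the middle of the drive at least 35 mm is free on both faces down to 40 mm above the bench
- bay (a point): centre of the bay floor on which the drive stands, 12 mm above the bench; axes as the server's. Sheet guides 38 mm high embrace the two ends of the drive (last 10 mm of its length) with about 2 mm of play all round; the drive comes out straight up and its top edge stands 82 mm above the bench
- latch (a joint): retaining latch over the drive's top edge, a flat steel arm that turns in the horizontal plane on a stiff pivot (about 1 N at the tab, it stays where it is left): 0 = arm along the server's +y, over the end of the drive, which it holds down; it grows anticlockwise seen from above, the arm swinging to the server's -x, until the stop at 1.5 rad; starts shut or a little ajar
- latch_pivot (a point): the latch's pivot, on the top of its arm, 90 mm above the bench and 66 mm from the drive's middle on the server's -y side; axes as the server's
- latch_tab (a point): top centre of the blue thumb tab that stands up from the latch arm, 32 mm from the pivot: 9 mm thick (x, the way it moves), 14 mm along the arm (y), 22 mm high, its top 112 mm above the bench, its foot on the arm 90 mm above the bench; axes turn with the latch (arm along +y)
- lens (a point): centre of the inspection camera's front glass (white head, black ring light 68 mm across, on a column stand at the far right); 245 to 340 mm above the bench; tilted down 0.08 to 0.4 rad, set differently each day and to be left so. The camera looks along this frame's -x; y is level, z is up in its picture. Head, column (426 mm high) and foot plate all lie behind the glass
- handset: bystander: black telephone handset, 211 x 46 x 40 mm, lying flat; origin under its middle
- tape_roll: bystander: roll of black tape, 68 mm across, 19 mm high, lying flat; origin under its middle
- driver_red: bystander: screwdriver with red handle, 160 mm long, 26 mm thick, lying; origin under its middle
- driver_green: bystander: screwdriver with green handle, 160 mm long, 26 mm thick, lying; origin under its middle
- brush: bystander: dust brush with wooden handle, 180 mm long, 20 to 35 mm high, lying; origin under its middle
- pliers: bystander: red-handled pliers, 150 mm long, 14 mm high, lying; origin on the bench about under the pivot
- power_brick: bystander: black power adapter, 105 x 50 x 32 mm; origin under its middle

How it is judged:
By the outcome, as a careful person would: the job done as asked, in the order asked, and still so for the second after the job is handed in, while the arm keeps its last pose, push and grip.
It also fails if it takes over 51 s, if anything falls off the work surface, if the arm or the gripper's body presses on something with over 40 N, if the wrist force passes 120 N, or if a joint passes its speed limit or range.

## Working session

There is one attempt and no reset: what is moved stays moved. The work goes in short steps, Python scripts to look and compute and a tool call to move; the robot and the scene stay as the last step left them, time stands still between calls to the robot, and variables do not carry over. Pictures are saved under pics/ and viewed, at most 10 in all, crops included, and the job is handed in when it is done.

Besides the shell and the picture viewer there is one more tool, called after ">>>" as name(argument=value, ...) on one line, values as JSON. servo_tool: Moves the arm, as the interface text tells. Its arguments: {"type":"object","properties":{"plan":{"type":"array"}},"required":["plan"]}

```bash
mkdir -p pics; cat > h.py <<'E'
import numpy as np, cv2
from bench import arm, vision
from scipy.spatial.transform import Rotation as R
def grab(n):
    d=vision.get_image(n); return d
def save(d,p,crop=None,s=1):
    im=d["image"][...,::-1]
    if crop: x0,y0,x1,y1=crop; im=im[y0:y1,x0:x1]
    cv2.imwrite(p,cv2.resize(im,None,fx=s,fy=s,interpolation=cv2.INTER_CUBIC))
def ray(d,uv):
    uv=np.asarray(uv,float).reshape(-1,1,2)
    n=cv2.undistortPoints(uv,d["K"],np.array(d["D"],float)).reshape(-1,2)
    W=np.array(d["world_to_cam"]);Rm=W[:3,:3];c=-Rm.T@W[:3,3]
    v=np.c_[n,np.ones(len(n))]@Rm
    return c,v
def onz(d,uv,z):
    c,v=ray(d,uv); return c+v*((z-c[2])/v[:,2])[:,None]
def dep(d,uv):
    c,v=ray(d,uv); uv=np.asarray(uv).reshape(-1,2).astype(int)
    return c+v*d["z_map"][uv[:,1],uv[:,0]][:,None]
def cloud(d,mask=None):
    z=d["z_map"]; m=z>0
    if mask is not None: m&=mask>0
    vv,uu=np.nonzero(m); uv=np.c_[uu,vv]
    return uv,dep(d,uv)
def proj(d,P):
    W=np.array(d["world_to_cam"]); P=np.asarray(P,float).reshape(-1,3)
    return cv2.projectPoints(P,cv2.Rodrigues(W[:3,:3])[0],W[:3,3],d["K"],np.array(d["D"],float))[0].reshape(-1,2)
E
python3 - <<'E'
from h import *
for n in("scene","top"):
    d=grab(n); save(d,f"pics/{n}0.png",s=1.25)
    W=np.array(d["world_to_cam"]);print(n,-W[:3,:3].T@W[:3,3],W[:3,:3].round(2).tolist(),d["K"][0,0],(d["z_map"]>0).mean())
s=arm.read_state();print(s, arm.hold_point_z)
E
```

```text
scene [1226.05856212 -283.85786344 1423.66486735] [[0.45, 0.89, -0.01], [0.75, -0.38, -0.54], [-0.48, 0.24, -0.84]] 405.06985947400835 0.99603515625
top [ 416.12064632   57.76260024 1197.26278764] [[-0.02, -1.0, 0.01], [-0.99, 0.02, -0.1], [0.1, -0.02, -0.99]] 377.4751647674835 0.9960078125
{'clock': 0.1, 'joints': array([-9.28438515e-01,  3.85462129e-01,  6.74318842e-03, -4.47453896e-04,
       -1.19402180e+00, -2.58618449e-01]), 'joint_vel': array([ 0.00167888, -0.00054505,  0.00372051,  0.00322953, -0.0003069 ,
       -0.00095025]), 'joint_efforts': array([-1.83586312e-04, -3.93319988e+01,  1.88929778e+01,  4.19789627e+00,
       -2.57624517e-03,  8.52646753e-07]), 'position': array([ 233.81775948, -579.03405535,  230.33216772]), 'ee_rot': array([-1.90613502e-01,  9.81664660e-01,  9.65757630e-04, -2.36096166e-04]), 'contact_force': array([-0.17705155,  0.67680595,  0.15104831]), 'wrist_torque': array([0.00426084, 0.04260863, 0.00310325]), 'grasp_force': 0.0, 'gripper_width': 85.40178149844684} 18.700000000000003
```

View pics/scene0.png

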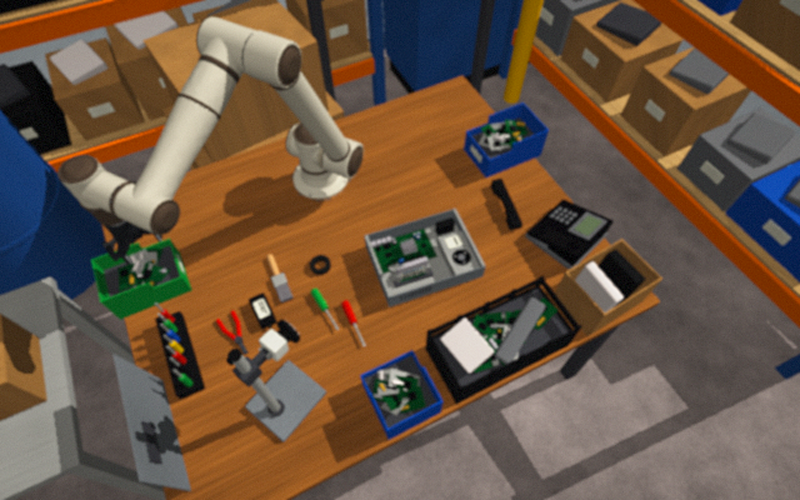

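View pics/top0.png

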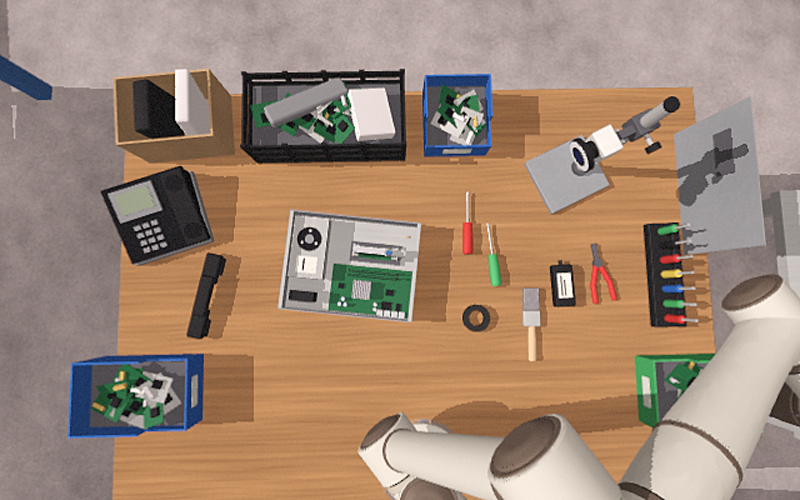

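The top view (1.25x) shows the server at (350,265), the drive and latch at about (380,250), and the inspection camera's ring at (582,155) facing the server side. I'll zoom in on both.

```bash
python3 - <<'E'
from h import *
t=grab("top"); s=grab("scene")
a=cv2.resize(t["image"][165:260,215:345,::-1],None,fx=6,fy=6,interpolation=cv2.INTER_CUBIC)
cv2.imwrite("pics/a.png",a)
b=cv2.resize(t["image"][70:180,410:550,::-1],(560,440),interpolation=cv2.INTER_CUBIC)
c=cv2.resize(s["image"][255:365,170:270,::-1],(240*100//100,264))
cv2.imwrite("pics/b.png",np.hstack([b,cv2.copyMakeBorder(c,0,440-264,0,0,cv2.BORDER_CONSTANT)]))
for n,d in(("top",t),("scene",s)):
    hsv=cv2.cvtColor(d["image"],cv2.COLOR_RGB2HSV)
    m=((hsv[...,0]>95)&(hsv[...,0]<130)&(hsv[...,1]>110)).astype(np.uint8)
    k,l,st,ce=cv2.connectedComponentsWithStats(m)
    for i in range(1,k):
        p=dep(d,ce[i])[0]
        if 3<=st[i,4]<200: print(n,ce[i].round(1),st[i],p.round())
# high points in server
uv,P=cloud(t)
m=(P[:,2]>74)&(P[:,2]<125)&(P[:,0]>380)&(P[:,0]<720)&(abs(P[:,1]-130)<250)
for q,u in sorted(zip(P[m].round().tolist(),uv[m].tolist()))[::2]: print(u,q)
E
```

```text
top [136. 108.] [134 108   5   1   5] [805. 584.  99.]
top [462.1 124.9] [459 120   7  11  47] [ 673. -301.  317.]
top [144.2 133.8] [143 133   3   3   4] [730. 565.  85.]
top [148.  136.7] [147 136   3   2   3] [732. 571.  45.]
top [540. 178.] [539 178   3   1   3] [ 579. -647.   42.]
top [163.7 181. ] [163 180   2   3   3] [592. 520.  45.]
top [515.3 180.3] [515 180   2   2   3] [ 578. -589.    4.]
top [310.6 201.9] [309 201   4   3  11] [512.  69. 115.]
top [517. 209.] [517 208   1   3   3] [ 485. -588.    4.]
top [440. 214.] [440 213   1   3   3] [ 475. -338.   10.]
top [544. 222.] [543 222   3   1   3] [ 441. -649.   41.]
top [537.4 230.5] [529 227  18   8  96] [ 416. -609.   70.]
top [251.7 235. ] [251 234   2   3   3] [421. 251.  46.]
top [519.  236.5] [519 235   1   4   4] [ 398. -588.    4.]
top [442.  237.5] [442 236   1   4   4] [ 401. -339.   12.]
top [520. 250.] [520 249   1   3   3] [ 356. -587.    5.]
scene [9.  0.7] [8 0 3 2 3] [-1065.  -767.   298.]
scene [21.  52.7] [20 52  3  2  3] [-1395.  -950.  -153.]
scene [32.  69.3] [31 69  3  2  3] [-1261.  -923.  -185.]
sce
[... 3572 characters left out ...]
00, 199] [525.0, 101.0, 80.0]
[298, 199] [525.0, 107.0, 81.0]
[295, 199] [525.0, 116.0, 80.0]
[292, 199] [525.0, 125.0, 80.0]
[290, 199] [525.0, 131.0, 82.0]
[287, 199] [525.0, 140.0, 84.0]
[285, 199] [525.0, 146.0, 82.0]
[289, 199] [526.0, 134.0, 77.0]
[301, 198] [527.0, 98.0, 84.0]
[299, 198] [527.0, 104.0, 82.0]
[297, 198] [528.0, 110.0, 82.0]
[295, 198] [528.0, 116.0, 83.0]
[293, 198] [528.0, 122.0, 81.0]
[291, 198] [528.0, 128.0, 85.0]
[289, 198] [528.0, 134.0, 83.0]
[287, 198] [528.0, 140.0, 83.0]
[285, 198] [528.0, 146.0, 82.0]
[283, 198] [528.0, 152.0, 82.0]
[290, 197] [531.0, 131.0, 84.0]
[288, 197] [531.0, 137.0, 84.0]
[286, 197] [531.0, 143.0, 80.0]
[283, 197] [531.0, 151.0, 82.0]
```

View pics/a.png

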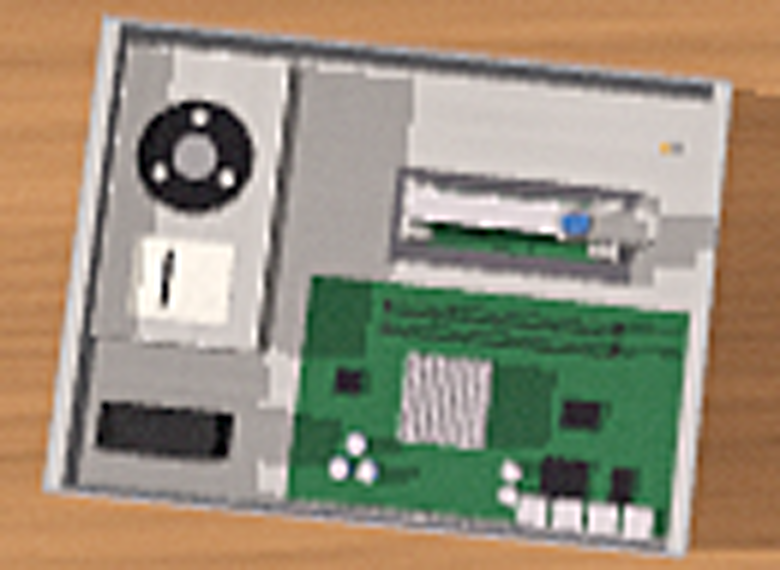

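View pics/b.png

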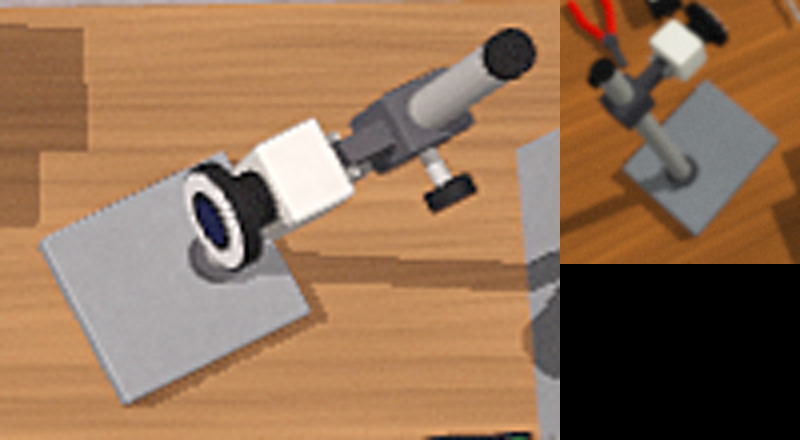

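Zoomed top view: the drive's top runs from crop (410,190) to (600,230), the blue tab is at (576,222) and the pivot at about (630,228), so the latch is nearly shut. The lens ring face is at top px (464,124), and the head extends to the upper right. Next I measure both.

```bash
python3 - <<'E'
from h import *
T=[grab("top") for _ in range(8)]; d=dict(T[0]); z=np.stack([t["z_map"] for t in T]); d["z_map"]=np.median(z,0); print("noise",z.std(0).mean(), z[:,202,290])
np.savez("top.npz",image=np.mean([t["image"] for t in T],0).astype(np.uint8),z_map=d["z_map"],K=d["K"],D=d["D"],world_to_cam=d["world_to_cam"])
c=np.array([[106,15],[731,80],[688,556],[45,490]])/6+[215,165]-0.4
P=onz(d,c,65);print("rim",P.round(1).tolist(),P.mean(0))
for a,b in((1,0),(2,3)): v=P[b]-P[a];print("yaw y-edge",np.arctan2(-v[0],v[1]),np.hypot(*v[:2]))
for a,b in((3,0),(2,1)): v=P[b]-P[a];print("yaw x-edge",np.arctan2(v[1],v[0]),np.hypot(*v[:2]))
uv,Q=cloud(d)
m=(Q[:,2]>76)&(Q[:,2]<87)&(Q[:,0]>500)&(Q[:,0]<545)&(Q[:,1]>84)&(Q[:,1]<175)
D=onz(d,uv[m],82);r=cv2.minAreaRect(D[:,:2].astype(np.float32));print("drive rect",r)
hsv=cv2.cvtColor(d["image"],cv2.COLOR_RGB2HSV)
b=((hsv[...,0]>95)&(hsv[...,0]<130)&(hsv[...,1]>110)); b[:195]=0;b[210:]=0;b[:,:300]=0;b[:,320:]=0
print("tab px",np.argwhere(b)[:, ::-1].mean(0),onz(d,np.argwhere(b)[:, ::-1].mean(0),110))
# lens
im=d["image"]; sub=[(x,y) for y in range(105,150) for x in range(450,500)]
m=np.zeros(im.shape[:2],bool); m[105:150,450:500]=1
uv,Q=cloud(d,m); k=Q[:,2]>200
print("head pts",k.sum(),Q[k].min(0),Q[k].max(0))
hv=hsv[uv[:,1],uv[:,0]]
for y in range(108,146):
    print(y," ".join(f"{int(v):3d}" for v in hsv[y,452:494,2]), flush=True)
E
```

```text
noise 17.230936 [1121.9344 1122.2506 1126.0702 1123.9596 1117.303  1121.3746 1124.6304
 1120.906 ]
rim [[627.4, 305.4, 65.0], [587.9, -9.6, 65.0], [350.5, 18.0, 65.0], [390.0, 335.2, 65.0]] [488.93320454 162.25874084  65.        ]
yaw y-edge -0.12483121643308868 317.4606580792359
yaw y-edge -0.12386746933032163 319.677621395037
yaw x-edge -0.1248105042728743 239.32449712136076
yaw x-edge -0.11553600608684013 239.02673472866255
drive rect ((522.0658569335938, 119.02822875976562), (66.73894500732422, 15.39944839477539), 83.06906127929688)
tab px [310.63636364 201.90909091] [[512.56823083  69.55430994 110.        ]]
head pts 925 [ 644.38320591 -428.29139504  245.22932443] [ 720.85507095 -290.64796111  348.77530585]
108 181 181 189 188 186 187 188 192 190 191 192 186 184 182 165 196 193 190 190 191 196 213 233 255 254 252 251 251 252 253 254 252 253 252 251 252 252 252 254 255 255 225
109 194 191 194 195 193 195 194 198 199 196 180 185 187 191 178 188 192 186 193 200 210 204 215 255 255 252 252 252 251 253 253 251 252 251 253 252 252 252 253 253 255 253
110 191 192 188 190 190 193 198 19
[... 5457 characters left out ...]
 202 200 201
142 175 172 177 175 176 174 171 173 171 173 175 173 177 173 170 175 177 174 175 175 175 174 174 174 173 173 174 173 172 175 176 176 169 151 155 154 164 206 202 200 200 203
143 171 171 174 175 176 173 168 171 175 171 173 172 173 170 171 173 173 175 173 175 172 171 174 175 174 175 172 173 175 174 175 176 173 147 149 154 162 199 199 198 197 197
144 172 174 178 173 174 176 171 171 173 173 173 172 177 173 174 172 175 168 171 175 172 175 173 177 174 172 172 171 172 173 175 172 177 170 132 148 144 158 198 194 194 196
145 171 171 173 174 176 173 173 174 170 169 173 174 174 176 173 170 174 173 171 169 176 174 176 175 173 175 174 173 175 176 174 176 175 172 151 145 147 157 194 195 195 192
```

```bash
python3 - <<'E'
from h import *
d=dict(np.load("top.npz")); im=d["image"]; hsv=cv2.cvtColor(im,cv2.COLOR_RGB2HSV)
V=hsv[...,2]
m=((V>198)&(hsv[...,1]<60)).astype(np.uint8); roi=np.zeros_like(m); roi[110:140,454:474]=1
k,l,st,ce=cv2.connectedComponentsWithStats(m*roi,connectivity=8)
i=l[134,465]; pts=np.argwhere(l==i)[:,::-1].astype(np.float32)
hull=cv2.convexHull(pts); el=cv2.fitEllipse(hull); print("outer ellipse",el,st[i])
face=np.zeros_like(m); cv2.fillConvexPoly(face,hull.astype(int),1)
uv,P=cloud(d,face)
def fit(P,n=5):
    k=np.ones(len(P),bool)
    for _ in range(n):
        c=np.median(P[k],0) if 0 else P[k].mean(0); n_=np.linalg.svd(P[k]-c)[2][2]; r=(P-c)@n_; k=abs(r)<max(2.5*r[k].std(),2)
    return c,n_,r[k].std(),k.sum()
for name,mask in(("face",face),("face eroded",cv2.erode(face,np.ones((3,3),np.uint8)))):
    uv,P=cloud(d,mask); c,n,s,kk=fit(P[P[:,2]>200]); n=n*np.sign(-n[1]); print(name,c.round(1),n.round(3),s,kk,"yaw",np.arctan2(n[1],n[0]),"tilt",np.arcsin(n[2]))
    for ctr in (el[0],(462.1,124.9)):
        o,v=ray(d,ctr); print("  centre",(o+v[0]*(((c-o)@n)/(v[0]@n))).round(1))
# head top face: bright 245+
mh=((V>243)).astype(np.uint8); mh[:,:470]=0; mh[:95]=0; mh[130:]=0; mh[:,500:]=0
k,l,st,ce=cv2.connectedComponentsWithStats(mh); i=1+st[1:,4].argmax(); print(st[i])
M=(l==i).astype(np.uint8); uv,P=cloud(d,cv2.erode(M,np.ones((3,3),np.uint8))); c,n,s,kk=fit(P); n*=np.sign(n[2]); print("headtop",c,n,s,kk)
hullh=cv2.convexHull(np.argwhere(M)[:,::-1].astype(np.float32)); r=cv2.boxPoints(cv2.minAreaRect(hullh)); 
ap=cv2.approxPolyDP(hullh,2.5,True).reshape(-1,2); print("corners",ap.tolist())
o,v=ray(d,ap); X=o+v*(((c-o)@n)/(v@n))[:,None]; print(X.round(1).tolist())
# column cap top z=426
mc=((V<60)).astype(np.uint8); mc[:,525:]=0; mc[:,:528-8]=mc[:,:520]; 
mc[:]=0; mc[65:100,520:550]=(V[65:100,520:550]<60)
k,l,st,ce=cv2.connectedComponentsWithStats(mc); i=1+st[1:,4].argmax(); print("cap",st[i],ce[i],onz(d,ce[i],426))
s=grab("scene"); hs=cv2.cvtColor(s["image"],cv2.COLOR_RGB2HSV)
cap=s["image"][270:300,172:210]; print("scene cap px", proj(s,onz(d,ce[i],426)))
E
```

```text
outer ellipse ((462.90203857421875, 124.6225814819336), (10.078112602233887, 24.571680068969727), 153.51393127441406) [456 114  15  23 101]
face [ 673.1 -302.9  316.6] [ 0.421 -0.902  0.093] 0.7348640551467442 206 yaw -1.134305119445318 tilt 0.09318938559332283
  centre [ 673.4 -302.8  316. ]
  centre [ 674.3 -302.9  310.8]
face eroded [ 673.7 -302.3  316.1] [ 0.418 -0.904  0.092] 0.6656228259379574 143 yaw -1.1381467930267546 tilt 0.09163118899910047
  centre [ 673.2 -302.5  316.7]
  centre [ 674.  -302.6  311.5]
[474 100  24  25 331]
headtop [ 695.12664493 -346.8482614   342.92374358] [-0.04151847  0.09738199  0.99438069] 0.6310222642222894 238
corners [[497.0, 117.0], [483.0, 124.0], [474.0, 107.0], [488.0, 100.0]]
[[681.8, -372.4, 344.9], [666.7, -340.0, 341.1], [708.1, -321.4, 341.0], [723.2, -354.0, 344.8]]
cap [531  77  13  13 124] [536.7016129   83.23387097] [[ 729.32246799 -422.43537143  426.        ]]
scene cap px [[187.34648129 282.87042296]]
```

>>> servo_tool(plan=[[0.086, 0.18, -0.017, 0, 0, 0.0887, 0], [0.086, 0.18, -0.017, 0, 0, 0.0887, 0], [0.086, 0.18, -0.017, 0, 0, 0.0887, 0], [0.086, 0.18, -0.017, 0, 0, 0.0887, 0], [0.086, 0.18, -0.017, 0, 0, 0.0887, 0], [0.086, 0.18, -0.017, 0, 0, 0.0887, 0], [0.086, 0.18, -0.017, 0, 0, 0, 0], [0.086, 0.18, -0.017, 0, 0, 0, 0], [0.086, 0.18, -0.017, 0, 0, 0, 0], [0.086, 0.18, -0.017, 0, 0, 0, 0], [0.086, 0.18, -0.017, 0, 0, 0, 0], [0.086, 0.18, -0.017, 0, 0, 0, 0], [0, 0, 0, 0, 0, 0, 0], [0, 0, 0, 0, 0, 0, 0]])

```text
clock: 2.4
position: [543.3, 68.6, 169.9]
ee_rot: [-0.663, 0.749, 0.0, -0.0]
contact_force: [-0.0, -0.6, 0.0]
gripper_width: 0.3
grasp_force: 0.0
```

>>> servo_tool(plan=[[0, 0, -0.08, 0, 0, 0, 0], [0, 0, -0.08, 0, 0, 0, 0], [0, 0, -0.08, 0, 0, 0, 0], [0, 0, 0, 0, 0, 0, 0]])

```text
clock: 2.9
position: [542.0, 66.7, 97.0]
ee_rot: [-0.662, 0.75, 0.001, -0.002]
contact_force: [-0.3, 0.1, 0.5]
gripper_width: 0.2
grasp_force: 0.0
```

```bash
python3 - <<'E'
from h import *
yaw=-.123; Pv=np.array([511.9,37]); c=np.array([543.3,68.6])
R2=np.array([[np.cos(yaw),-np.sin(yaw)],[np.sin(yaw),np.cos(yaw)]])
for th in [.1,.25,.4,.55,.7,.85,1.0,1.15,1.3,1.4,1.45,1.5]:
    h=14.5*np.cos(th)+11*np.sin(th)
    n=np.array([np.cos(th),np.sin(th)]); r=np.array([-np.sin(th),np.cos(th)])
    p=Pv+R2@(32*r+(4.5+h)*n); print(th,p.round(1),((p-c)/300).round(3)); c=p
E
```

```text
0.1 [532.7  68.5] [-0.035 -0.   ]
0.25 [528.9  71.4] [-0.012  0.01 ]
0.4 [524.4  73.8] [-0.015  0.008]
0.55 [519.2  75.5] [-0.017  0.006]
0.7 [513.4  76.2] [-0.019  0.002]
0.85 [507.3  75.8] [-0.02  -0.001]
1.0 [501.1  74.1] [-0.021 -0.006]
1.15 [495.1  71.1] [-0.02 -0.01]
1.3 [489.6  66.8] [-0.018 -0.014]
1.4 [486.4  63.3] [-0.011 -0.012]
1.45 [485.   61.4] [-0.005 -0.006]
1.5 [483.7  59.4] [-0.004 -0.007]
```

>>> servo_tool(plan=[[-0.035, 0, 0, 0, 0, 0, 0], [-0.012, 0.01, 0, 0, 0, 0, 0], [-0.015, 0.008, 0, 0, 0, 0, 0], [-0.017, 0.006, 0, 0, 0, 0, 0], [-0.019, 0.002, 0, 0, 0, 0, 0], [-0.02, -0.001, 0, 0, 0, 0, 0], [-0.021, -0.006, 0, 0, 0, 0, 0], [-0.02, -0.01, 0, 0, 0, 0, 0]])

```text
clock: 3.9
position: [495.5, 71.2, 98.1]
ee_rot: [-0.663, 0.749, 0.0, 0.0]
contact_force: [1.5, 1.6, -0.6]
gripper_width: -0.1
grasp_force: 0.6
```

>>> servo_tool(plan=[[-0.018, -0.014, 0, 0, 0, 0, 0], [-0.011, -0.012, 0, 0, 0, 0, 0], [0, 0, 0, 0, 0, 0, 0]])

```text
clock: 4.28
position: [486.5, 62.8, 98.0]
ee_rot: [-0.662, 0.749, 0.0, -0.001]
contact_force: [-0.6, 0.1, -0.4]
gripper_width: -0.1
grasp_force: 0.0
```

>>> servo_tool(plan=[[-0.005, -0.006, 0, 0, 0, 0, 0], [0, 0, 0, 0, 0, 0, 0]])

```text
clock: 4.53
position: [485.6, 61.4, 98.0]
ee_rot: [-0.662, 0.749, 0.0, -0.0]
contact_force: [-0.7, 0.0, 0.0]
gripper_width: -0.0
grasp_force: 0.1
```

>>> servo_tool(plan=[[-0.004, -0.007, 0, 0, 0, 0, 0], [0, 0, 0, 0, 0, 0, 0]])

```text
clock: 4.78
position: [485.0, 59.9, 98.2]
ee_rot: [-0.662, 0.749, -0.0, 0.001]
contact_force: [1.9, 2.4, -1.5]
gripper_width: 0.2
grasp_force: 1.3
```

>>> servo_tool(plan=[[-0.002, -0.007, 0, 0, 0, 0, 0], [0, 0, 0, 0, 0, 0, 0]])

```text
clock: 5.03
position: [485.1, 59.4, 98.3]
ee_rot: [-0.662, 0.749, 0.0, 0.002]
contact_force: [0.6, 9.3, -1.7]
gripper_width: -0.1
grasp_force: 4.6
```

>>> servo_tool(plan=[[0, -0.007, 0, 0, 0, 0, 0], [0, 0, 0, 0, 0, 0, 0]])

```text
clock: 5.28
position: [485.1, 59.0, 98.3]
ee_rot: [-0.662, 0.749, 0.001, 0.004]
contact_force: [-3.5, 17.6, -0.7]
gripper_width: -0.3
grasp_force: 8.0
```

>>> servo_tool(plan=[[0, -0.007, 0, 0, 0, 0, 0], [0, 0, 0, 0, 0, 0, 0]])

```text
clock: 5.52
position: [485.2, 58.7, 98.4]
ee_rot: [-0.662, 0.75, 0.002, 0.005]
contact_force: [-4.9, 24.3, 0.6]
gripper_width: -0.2
grasp_force: 11.5
```

>>> servo_tool(plan=[[0, 0.1, 0, 0, 0, 0, 0], [0, 0, 0.13, 0, 0, 0, 0], [0, 0, 0.13, 0, 0, 0, 0], [-0.15, -0.12, 0.05, 0, 0, 0, 0.35], [-0.15, -0.12, 0.05, 0, 0, 0, 0.35], [0, 0, 0, 0, 0, 0, 0.35]])

```text
clock: 6.28
position: [390.8, 9.0, 207.0]
ee_rot: [-0.662, 0.75, 0.0, 0.0]
contact_force: [-0.7, -0.1, 0.5]
gripper_width: 29.9
grasp_force: 0.0
```

```bash
python3 - <<'E'
from h import *
t=grab("top");print(arm.read_state()["position"])
cv2.imwrite("pics/c.png",cv2.resize(t["image"][165:260,215:345,::-1],None,fx=6,fy=6,interpolation=cv2.INTER_CUBIC))
E
```

```text
[392.55348785  10.01630846 206.83699814]
```

View pics/c.png

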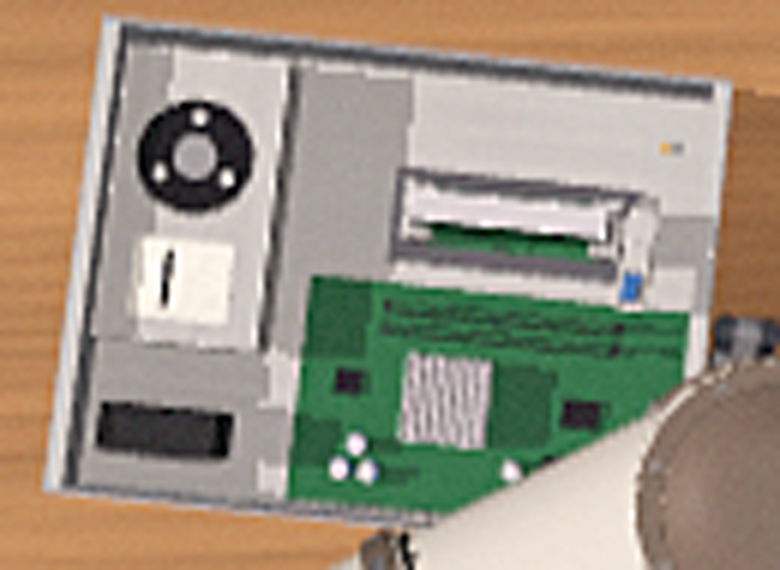

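The latch is open: the arm points to the server's -x, with the tab at crop (630,287). The whole drive top is now visible, from (412,185) to (608,238), so I can measure it.

```bash
python3 - <<'E'
from h import *
T=[grab("top") for _ in range(5)]; d=dict(T[0]); d["z_map"]=np.median([t["z_map"] for t in T],0)
uv,Q=cloud(d)
m=(Q[:,2]>76)&(Q[:,2]<88)&(Q[:,0]>495)&(Q[:,0]<550)&(Q[:,1]>46)&(Q[:,1]<175)
D=onz(d,uv[m],82)[:,:2]; r=cv2.minAreaRect(D.astype(np.float32));print("drive rect",r,m.sum(),np.median(Q[m,2]), D.mean(0))
c=D.mean(0);u=np.linalg.svd(D-c)[2][0];print("axis yaw",np.arctan2(-u[0]*np.sign(u[1]),abs(u[1])))
e=(D-c)@u;w=(D-c)@np.array([u[1],-u[0]]);print(np.percentile(e,[0,1,99,100]),np.percentile(w,[0,3,97,100]))
print(arm.read_state()["position"])
E
```

```text
drive rect ((520.1442260742188, 103.2243423461914), (98.57953643798828, 15.400548934936523), 83.06889343261719) 175 82.2043865178166 [520.23076011 103.35861418]
axis yaw -0.12324495254113166
[-49.15786202 -48.58300433  47.84013736  49.42613752] [-7.70805264 -7.23220679  7.21645119  7.7690524 ]
[394.3783067   11.52907698 205.60517617]
```

>>> servo_tool(plan=[[0.14, 0.102, -0.06, 0, 0, 0, 0.35], [0.14, 0.102, -0.06, 0, 0, 0, 0.35], [0.14, 0.102, -0.06, 0, 0, 0, 0.35], [0, 0, 0, 0, 0, 0, 0.35], [0, 0, 0, 0, 0, 0, 0.35], [0, 0, 0, 0, 0, 0, 0.35]])

```text
clock: 7.32
position: [519.4, 102.6, 152.6]
ee_rot: [-0.662, 0.749, -0.0, 0.0]
contact_force: [0.9, 0.5, -0.1]
gripper_width: 30.1
grasp_force: 0.0
```

```bash
python3 - <<'E'
from h import *
s=arm.read_state();print(s["position"],s["joints"].round(2),R.from_quat(s["ee_rot"]).as_matrix().round(4))
E
```

```text
[519.40109365 102.55522946 152.60100499] [ 0.5   0.3  -0.34  0.   -0.93 -0.62] [[-1.224e-01 -9.925e-01  3.000e-04]
 [-9.925e-01  1.224e-01  1.000e-04]
 [-1.000e-04 -3.000e-04 -1.000e+00]]
```

>>> servo_tool(plan=[[0.003, 0.002, -0.1, 0, 0, 0, 0.35], [0, 0, -0.1, 0, 0, 0, 0.35], [0, 0, -0.06, 0, 0, 0, 0.35], [0, 0, -0.04, 0, 0, 0, 0.35], [0, 0, -0.022, 0, 0, 0, 0.35], [0, 0, 0, 0, 0, 0, 0.35], [0, 0, 0, 0, 0, 0, 0.35]])

```text
clock: 8.2
position: [521.3, 103.8, 56.2]
ee_rot: [-0.662, 0.749, -0.0, 0.001]
contact_force: [0.1, -0.0, 0.0]
gripper_width: 29.7
grasp_force: 0.0
```

>>> servo_tool(plan=[[0, 0, 0, 0, 0, 0, 0], [0, 0, 0, 0, 0, 0, 0], [0, 0, 0, 0, 0, 0, 0], [0, 0, 0, 0, 0, 0, 0], [0, 0, 0, 0, 0, 0, 0]])

```text
clock: 8.82
position: [521.3, 103.8, 56.2]
ee_rot: [-0.663, 0.749, -0.0, 0.001]
contact_force: [-1.1, 1.4, 5.3]
gripper_width: 14.3
grasp_force: 59.1
```

>>> servo_tool(plan=[[0, 0, 0.02, 0, 0, 0, 0], [0, 0, 0.04, 0, 0, 0, 0], [0, 0, 0.06, 0, 0, 0, 0], [0, 0, 0.08, 0, 0, 0, 0], [0, 0, 0, 0, 0, 0, 0]])

```text
clock: 9.45
position: [522.0, 104.2, 117.5]
ee_rot: [-0.663, 0.749, -0.001, 0.002]
contact_force: [0.1, -0.3, -1.3]
gripper_width: 14.1
grasp_force: 58.6
```

```bash
cat > goal.py <<'E'
from h import *
psi,t=-1.135,0.100; L=np.array([673.3,-302.7,315.5])
X=np.array([np.cos(t)*np.cos(psi),np.cos(t)*np.sin(psi),np.sin(t)]);Y=np.array([-np.sin(psi),np.cos(psi),0]);RL=np.c_[X,Y,np.cross(X,Y)]
lab=L-180*X
Rrel=np.array([[0,-1,0],[-1,0,0],[0,0,-1.]])
Rt=RL@Rrel; tcp=lab+RL@[-7.5,-.3,20.2]
def err():
    s=arm.read_state(); Rn=R.from_quat(s["ee_rot"]).as_matrix()
    return tcp-s["position"], R.from_matrix(Rt@Rn.T).as_rotvec(), s
E
python3 - <<'E'
from goal import *
dp,dr,s=err(); print("label",lab,"tcp",tcp); print("dp",dp,(dp/300).round(4)); print("dr",dr,(dr/2).round(4), s["joints"].round(2))
E
```

```text
label [ 597.69576483 -140.33904969  297.529985  ] tcp [ 593.42234107 -131.87250126  316.88031852]
dp [  71.38696516 -236.04560296  199.39583329] [ 0.238  -0.7868  0.6647]
dr [-0.06114853 -0.07947866 -1.0119253 ] [-0.0306 -0.0397 -0.506 ] [ 0.5   0.34 -0.38  0.   -0.85 -0.62]
```

>>> servo_tool(plan=[[0, 0, 0.11, 0, 0, 0, 0], [0, 0, 0.11, 0, 0, 0, 0], [0, 0, 0.11, 0, 0, 0, 0], [0.024, -0.08, 0.0335, -0.003, -0.004, -0.0506, 0], [0.024, -0.08, 0.0335, -0.003, -0.004, -0.0506, 0], [0.024, -0.08, 0.0335, -0.003, -0.004, -0.0506, 0], [0.024, -0.08, 0.0335, -0.003, -0.004, -0.0506, 0], [0.024, -0.08, 0.0335, -0.003, -0.004, -0.0506, 0], [0.024, -0.08, 0.0335, -0.003, -0.004, -0.0506, 0], [0.024, -0.08, 0.0335, -0.003, -0.004, -0.0506, 0], [0.024, -0.08, 0.0335, -0.003, -0.004, -0.0506, 0], [0.024, -0.08, 0.0335, -0.003, -0.004, -0.0506, 0], [0.024, -0.08, 0.0335, -0.003, -0.004, -0.0506, 0], [0, 0, 0, 0, 0, 0, 0], [0, 0, 0, 0, 0, 0, 0], [0, 0, 0, 0, 0, 0, 0]])

```text
clock: 11.45
position: [592.4, -135.7, 314.2]
ee_rot: [-0.216, 0.975, -0.047, 0.009]
contact_force: [0.3, -0.4, -1.9]
gripper_width: 14.4
grasp_force: 58.9
```

```bash
python3 - <<'E'
from goal import *
dp,dr,s=err(); print("dp",dp,(dp/300).round(4)); print("dr",dr,(dr/2).round(4))
t=grab("top"); c=grab("scene")
u=proj(c,lab)[0]; print(u,proj(t,lab))
def cr(d,u,h=45,w=55):
    x,y=u.astype(int); return cv2.resize(d["image"][y-h:y+h,x-w:x+w,::-1],(396,324),interpolation=cv2.INTER_CUBIC)
cv2.imwrite("pics/d.png",np.hstack([cr(c,u),cr(t,proj(t,lab)[0])]))
E
```

```text
dp [0.98113125 3.79104063 2.6907332 ] [0.0033 0.0126 0.009 ]
dr [-0.00356489 -0.00458843 -0.00089523] [-0.0018 -0.0023 -0.0004]
[273.00193386 223.71181528] [[395.42814925 158.38340623]]
```

View pics/d.png

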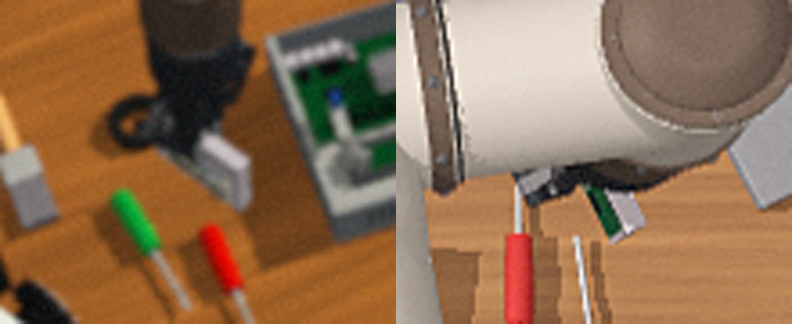

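>>> servo_tool(plan=[[0.0033, 0.0126, 0.009, -0.0018, -0.0023, -0.0004, 0], [0, 0, 0, 0, 0, 0, 0], [0, 0, 0, 0, 0, 0, 0], [0, 0, 0, 0, 0, 0, 0]])

```text
clock: 12.05
position: [593.8, -132.6, 317.7]
ee_rot: [-0.215, 0.975, -0.049, 0.011]
contact_force: [-0.6, 0.0, -1.8]
gripper_width: 14.0
grasp_force: 58.8
```

```bash
python3 - <<'E'
from goal import *
dp,dr,s=err(); print("dp",dp,(dp/300).round(4)); print("dr",dr,(dr/2).round(4),s["joint_vel"].round(3),s["clock"])
Rn=R.from_quat(s["ee_rot"]).as_matrix(); RD=Rn@Rrel.T; o=s["position"]+RD@[0,.3,-44.2]
out=[]
cor=np.array([[x,y,z] for x in(-7.5,7.5) for y in(-50,50) for z in(0,70)])@RD.T+o
for n in("scene","top"):
    d=grab(n); u=proj(d,cor); c=u.mean(0).astype(int); f=6
    im=cv2.resize(d["image"][c[1]-35:c[1]+35,c[0]-33:c[0]+33,::-1],None,fx=f,fy=f,interpolation=cv2.INTER_CUBIC)
    for p in u: cv2.circle(im,tuple(((p-c+[33,35]+.5)*f).astype(int)),4,(0,0,255),1)
    out.append(im)
    # depth points close to the drive volume
    uv,P=cloud(d); q=(P-o)@RD; k=(abs(q[:,0])<14)&(abs(q[:,1])<58)&(q[:,2]>-8)&(q[:,2]<78)&(abs(q[:,1])>20)
    q=q[k]; print(n,k.sum(),np.percentile(q,[1,10,50,90,99],axis=0).round(1).tolist())
    for side,sg in(("end",1),):
        for sgn in(-1,1):
            g=q[(q[:,1]*sgn>25)&(q[:,1]*sgn<46)&(q[:,2]>8)&(q[:,2]<62)]
            if len(g)>8: 
                A=np.c_[g[:,1],g[:,2],np.ones(len(g))]; print(" x-face side",sgn,len(g),np.median(g[:,0]),np.linalg.lstsq(A,g[:,0],rcond=None)[0].round(3))
cv2.imwrite("pics/e.png",np.hstack(out))
E
```

```text
dp [-0.38650045  0.7221154  -0.77474285] [-0.0013  0.0024 -0.0026]
dr [0.00029565 0.00146823 0.00121572] [0.0001 0.0007 0.0006] [-0.003  0.002 -0.     0.001 -0.001 -0.001] 12.05
scene 193 [[-8.3, -46.4, 0.3], [-4.4, -27.3, 7.8], [5.8, 37.8, 42.7], [7.9, 51.4, 69.2], [9.6, 52.7, 71.7]]
 x-face side -1 11 8.145860996093987 [-0.186 -0.031  2.512]
 x-face side 1 46 6.83871362001152 [0.014 0.014 5.64 ]
top 136 [[-7.7, -49.9, 2.2], [-7.3, -48.3, 18.5], [-5.7, -37.0, 68.1], [4.5, -25.1, 71.3], [7.6, -21.5, 73.6]]
 x-face side -1 35 -7.150140286595177 [-0.     0.008 -7.452]
```

View pics/e.png

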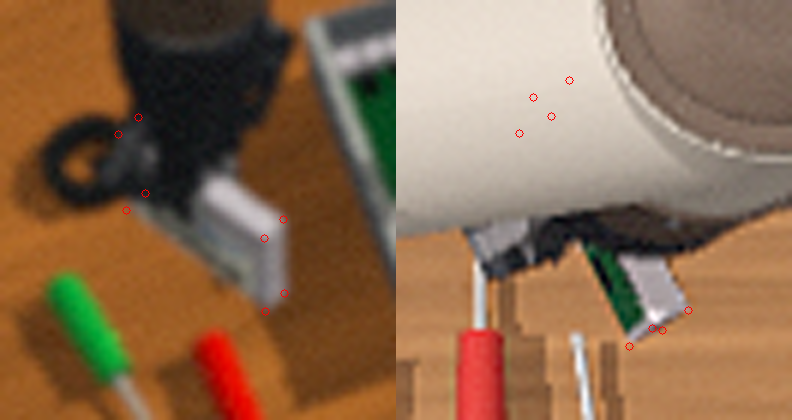

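The overlaid drive corners fit both views within about 1 px, and the label side faces the lens. One more check: is the top edge level?

```bash
python3 - <<'E'
from goal import *
s=arm.read_state(); Rn=R.from_quat(s["ee_rot"]).as_matrix(); RD=Rn@Rrel.T; o=s["position"]+RD@[0,.3,-44.2]
for n in("scene","top"):
    D=[grab(n) for _ in range(5)]; d=dict(D[0]); d["z_map"]=np.median([x["z_map"] for x in D],0)
    uv,P=cloud(d); q=(P-o)@RD; k=(abs(q[:,0])<6)&(abs(q[:,1])<49)&(abs(q[:,1])>20)&(abs(q[:,2]-70)<5); g=q[k]
    for y0 in(-50,-35,20,35):
        h=g[(g[:,1]>y0)&(g[:,1]<y0+15)]
        if len(h)>3: print(n,y0,len(h),h[:,2].mean().round(2),h[:,2].std().round(2))
dp,dr,s=err();print(dp,dr,s["joint_vel"].round(3))
E
```

```text
scene 20 15 69.17 0.74
scene 35 15 69.56 0.58
top -50 31 70.22 0.71
top -35 25 70.54 0.86
[-0.4053082   0.76065416 -0.8263469 ] [0.00035718 0.00152872 0.00129946] [-0.001  0.     0.001 -0.    -0.001  0.002]
```

```bash
python3 -c "
from bench import arm
print(arm.job_done())"
```

```text
the job is handed in; nothing more can be done
None
```

The job is handed in: the latch was swung open until I felt its stop, and the drive is out of its bay, held still in the gripper with its label facing the lens. By my measurements it is about 18 cm away, centred, square and level to within a few millimetres and about 0.015 rad; the judge returned no result.

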